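# Put the class experiment kit back with its own kind

## Task

Tidy up after the experiment: lay the big lid, the small lid and the scoop flat in the bays of their own trays, the lids closed side up and the scoop mouth up, each tray being known by the sample fixed on its ledge, and stand the bottle upright in the empty bay of the carton. Leave the bottle that is already in the carton standing in its bay.

Things in the scene. Friction and masses are not known exactly. Their poses are not given: they have to be found in the camera images.
- big_lid: Loose blue plastic screw lid, the larger of the two: disc 50 mm in diameter, 20 mm high, about 30 g, lying flat on the table closed side up. Origin: centre of its underside; z up.
- small_lid: Loose blue plastic screw lid, the smaller of the two: disc 30 mm in diameter, 20 mm high, about 15 g, lying flat on the table closed side up. Origin: centre of its underside; z up.
- scoop: Loose black measuring scoop, 128 mm long (x), 20 mm high, about 25 g, lying mouth up. Round cup 36 mm wide centred at x = +46 mm; straight handle 12 mm wide, x = -61 to +29 mm, its bar 10 to 20 mm above the underside; round foot 14 mm wide at x = -57 mm. Origin: middle of its length, level with its underside, below the handle bar; z up.
- bottle: Loose white plastic bottle standing on the table, about 120 g, 118 mm high: round body 44 mm in diameter up to 76 mm, shoulder to a 22 mm neck, blue cap 28 mm in diameter from 94 to 118 mm. Origin: centre of its underside; z up.
- big_lid_tray: Fixed grey tray: open bay, inside 90 (x) by 150 mm (y), floor 3 mm thick, walls 3 mm thick, 12 mm high; along its far side a solid white ledge, x = +48 to +102 mm, 12 mm high, with a sample fixed on it: one blue 50 mm lid at x = 75 mm, top 32 mm over the table. Origin: underside, below the bay's centre; x to the ledge, y along the bay, z up. Turned up to 0.15 rad.
- small_lid_tray: Fixed grey tray: open bay, inside 90 (x) by 150 mm (y), floor 3 mm thick, walls 3 mm thick, 12 mm high; along its far side a solid white ledge, x = +48 to +102 mm, 12 mm high, with a sample fixed on it: one blue 30 mm lid at x = 75 mm, top 32 mm over the table. Origin: underside, below the bay's centre; x to the ledge, y along the bay, z up. Turned up to 0.15 rad.
- scoop_tray: Fixed grey tray: open bay, inside 90 (x) by 150 mm (y), floor 3 mm thick, walls 3 mm thick, 12 mm high; along its far side a solid white ledge, x = +48 to +102 mm, 12 mm high, with a sample fixed on it: one black scoop lying along y at x = 81 mm, top 32 mm over the table. Origin: underside, below the bay's centre; x to the ledge, y along the bay, z up. Turned up to 0.15 rad.
- carton: Fixed brown open carton, two bays side by side along y, each 70 mm square inside; walls and divider 4 mm thick, 75 mm high over the table, floor 4 mm thick. Origin: underside, below the centre of the EMPTY bay; the other bay is centred at y = +74 mm and holds the stored bottle. z up. Turned up to 0.15 rad.
- stored_bottle: Bottle like the loose one, standing loose in the other bay of the carton from the start; leave it there. 118 mm high: round body 44 mm in diameter up to 76 mm, shoulder to a 22 mm neck, blue cap 28 mm in diameter from 94 to 118 mm. Origin: centre of its underside; z up.
Things that resemble listed ones, but are neither listed nor needed, are in the scene too. Leave any white look-alike of the big_lid alone. Leave any green look-alike of the scoop_tray alone.

How it is judged:
At the end, for the whole second after the job is handed in: Lids (within 0.12 rad, centre within 35 mm in x, 65 mm in y) and scoop (0.1 rad; 40, 55 mm) lie right way up on their own bay floors, under 8 mm over tray undersides; bottle upright (0.1 rad) on the empty bay's floor, within 18 mm, under 9 mm up; stored one in its bay. All at rest (x of big_lid in the frame of big_lid_tray between -0.035 and 0.035 m and y of big_lid in the frame of big_lid_tray between -0.065 and 0.065 m and z of big_lid in the frame of big_lid_tray below 0.008 m and angle between each of big_lid, small_lid's own z axis and vertical below 0.12 rad and linear speed of each of big_lid, small_lid, scoop, bottle below 0.02 m/s and angular speed of each of big_lid, small_lid, scoop, bottle below 0.3 rad/s and x of small_lid in the frame of small_lid_tray between -0.035 and 0.035 m and y of small_lid in the frame of small_lid_tray between -0.065 and 0.065 m and z of small_lid in the frame of small_lid_tray below 0.008 m and x of scoop in the frame of scoop_tray between -0.04 and 0.04 m and y of scoop in the frame of scoop_tray between -0.055 and 0.055 m and z of scoop in the frame of scoop_tray below 0.008 m and angle between each of scoop, bottle, stored_bottle's own z axis and vertical below 0.1 rad and x of bottle in the frame of carton between -0.018 and 0.018 m and y of bottle in the frame of carton between -0.018 and 0.018 m and z of each of bottle, stored_bottle in the frame of carton below 0.009 m and y of stored_bottle in the frame of carton above 0.05 m); the robot touches nothing.
It fails at once if the stored bottle is tipped or taken from its bay (distance of stored_bottle from where it was at the start of the episode above 0.04 m or angle between stored_bottle's own z axis and vertical above 0.6 rad).
It also fails if it takes over 109 s, if anything falls off the work surface, if the arm or the gripper's body presses on something with over 40 N, if the wrist force passes 120 N, or if a joint passes its speed limit or range.

## Robot

A 7-joint arm with a two-finger parallel gripper is mounted at the origin on the work surface. World frame = base frame: x ahead of the robot, y to its left, z up, the work surface at z = 0. Lengths are in m, angles in rad, forces in N, time in s.
With the tool pointing down it reaches from about 0.4 to 0.875 m from the base axis. Payload 19.3 kg.
Tool frame: the origin (TCP) lies between the finger pads; the fingertips stand bot.tcp_to_tips ahead of it and the grasp point (between the pads) lies 3 mm ahead of it (bot.tcp_to_tips is the distance from the TCP to the fingertips, in m); x points along the fingers, y is the direction in which the jaws open and shut, and the axes are right-handed (so a half turn about x gives the same grasp; the last joint's range is limited). The gripper opens to 85 mm and grips with 20 to 120 N. Pads are 22 mm wide; open, the fingers measure 114 mm over their backs; the gripper's body (76 mm by 85 mm) begins 54 mm behind the grasp point. The pads swing forward as they close: fully open they stand 13 mm farther back than shut.
Start: joints at [-1.365, 0.521, -0.036, 1.599, 0.021, 1.021, -0.113], TCP at [0.17, 0.601, 0.253] pointing down, gripper open.
Joint ranges: [-2.91, 2.91], [-0.3, 2.13], [-1.5, 1.42], [0.17, 2.43], [-1.26, 4.41], [0.16, 1.93], [-2.52, 2.52]. Speed limits (rad/s): [1.89, 1.89, 2.39, 2.39, 3.01, 3.01, 3.01].

## Interface

Orientations are given as [roll, pitch, yaw] about the fixed x, y, z axes, in that order (R = Rz(yaw) Ry(pitch) Rx(roll)).
In Python, from workcell import bot, eyes gives the robot as it stands. The module is installed in compiled form; this text tells all that it offers.
- The arm moves only by the tool step_arm, never from a script. Its argument "targets" is a list that holds one entry, the list of rows, each a list of 7 numbers: the shift along the tool's x, y, z in cm, then the turn, a rotation vector about the tool's x, y, z in rad, then the opening, from 0 (shut) to 1 (fully open). A call has 1 to 10 rows; each row is the pose to reach, as a shift and turn from the pose measured when the call began, along the tool's axes at that moment; what a row does not reach only later rows make up. A row lasts 1/10 s, in which the tool goes at most 50 mm and 8.59 degrees, less where a joint would pass 70% of its speed; a pose out of reach is approached as far as the arm can. A call with a gripper value outside its range is refused whole. The fingers move at their own pace and stop on an object; "grip_force" is the grip in N (left out, the last holds). Time passes only in rows, so rows that repeat a pose let the fingers close. It gives the time, the measured TCP pose, the force and the opening at its end, in the units of the state.
- bot.observe(): the state, without advancing time (a new reading comes with each control period).
- eyes.grab_frame(name): name is "scene" or "top" or "wrist"; returns the picture (420x560x3 uint8, red, green, blue); there is no depth.
- eyes.get_calibration(name): a dict with "fx", "fy", "cx", "cy" (pixels), "camera_from_world" (4x4, takes a point from world to camera coordinates); the wrist camera has in their place "hand_eye" (4x4, takes a point from camera to tool coordinates, whose origin is the TCP and whose axes are the tool frame's). Camera axes: x right, y down, z forward; pixel columns grow to the right and rows downward; lengths in m; the calibration is good to about 2 mm. A picture is of the moment at which its call begins: read the wrist's pose just before it. get_calibration takes no time and is no camera call.
- bot.job_done(): hands the job in, once; it reports no verdict.
The state is a dict: "clock": time; "qpos": joint angles; "qd": joint speeds; "joint_efforts": joint torques, N m; "position": TCP position; "tool_rot": TCP orientation; "force": force on the tool from outside, world axes, zero at the start; "moment": the same for the moment, N m; "grip_width": finger opening in m.
Only numpy, scipy, OpenCV 4.12 (cv2) and the standard library are available. Lean on these libraries where they do the work, as an engineer would, in place of code of your own. Each camera call takes 0.05 s, during which the arm holds its last target.

## Working session

There is one attempt and no reset: what is moved stays moved. The work goes in short steps, Python scripts to look and compute and a tool call to move; the robot and the scene stay as the last step left them, time stands still between calls to the robot, and variables do not carry over. Pictures are saved under pics/ and viewed, and the job is handed in when it is done.

Besides the shell and the picture viewer there is one more tool, called after "Call:" as name(argument=value, ...), one argument or row to a line, values as JSON. step_arm: Moves the arm, as the interface text tells. Its arguments: {"type":"object","properties":{"targets":{"type":"array","items":{"type":"array","items":{"type":"array","items":{"type":"number"}}}},"grip_force":{"type":"number"}},"required":["targets"]}

```bash
mkdir -p pics; python3 - <<'E'
from workcell import bot, eyes
import cv2, numpy as np
s=bot.observe(); print({k:np.round(v,3) for k,v in s.items()}, bot.tcp_to_tips)
for n in ("scene","top","wrist"):
    c=eyes.get_calibration(n); print(n,{k:np.round(v,4).tolist() for k,v in c.items()})
    cv2.imwrite(f"pics/{n}0.png",cv2.cvtColor(eyes.grab_frame(n),cv2.COLOR_RGB2BGR))
E
```

```text
{'clock': np.float64(0.0), 'qpos': array([-1.365,  0.522, -0.036,  1.6  ,  0.021,  1.021, -0.113]), 'qd': array([ 0.001, -0.002, -0.001, -0.001,  0.   ,  0.   ,  0.   ]), 'joint_efforts': array([ 1.0000e-03, -9.2711e+01,  1.9810e+00, -3.6992e+01,  1.8000e-02,
        8.0000e-03, -0.0000e+00]), 'position': array([0.17 , 0.601, 0.253]), 'tool_rot': array([-1.515,  1.57 , -1.791]), 'force': array([-0.616, -0.884,  0.242]), 'moment': array([-0.022, -0.025, -0.003]), 'grip_width': np.float64(0.085)} 0.022
scene {'fx': 468.7638, 'fy': 468.7638, 'cx': 281.1087, 'cy': 215.4142, 'camera_from_world': [[-0.8795, 0.4758, -0.0114, 0.4854], [0.4046, 0.7348, -0.5444, -0.1002], [-0.2506, -0.4834, -0.8388, 1.4549], [0.0, 0.0, 0.0, 1.0]]}
top {'fx': 379.4157, 'fy': 379.4157, 'cx': 277.7655, 'cy': 209.5815, 'camera_from_world': [[-0.0522, -0.9986, 0.0045, -0.074], [-0.9766, 0.0501, -0.2093, 0.5072], [0.2088, -0.0153, -0.9778, 0.9003], [0.0, 0.0, 0.0, 1.0]]}
wrist {'fx': 301.4234, 'fy': 301.4234, 'cx': 278.607, 'cy': 207.616, 'hand_eye': [[0.0013, -0.271, 0.9626, -0.1209], [1.0, 0.0003, -0.0012, -0.0005], [0.0, 0.9626, 0.271, -0.0688], [0.0, 0.0, 0.0, 1.0]]}
```

View pics/top0.png

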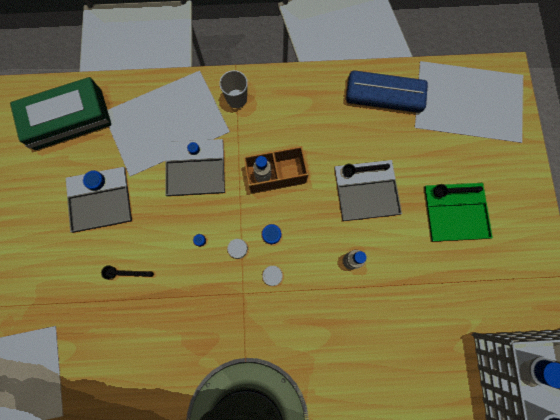

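View pics/scene0.png

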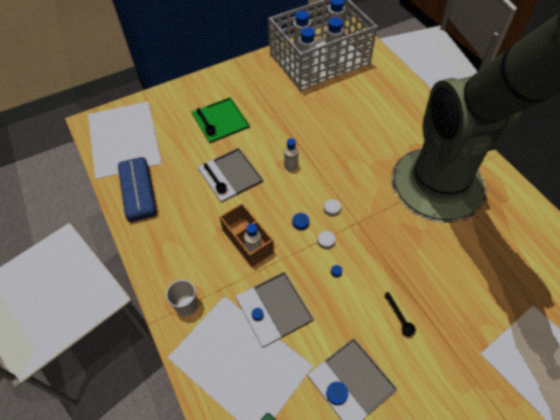

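View pics/wrist0.png

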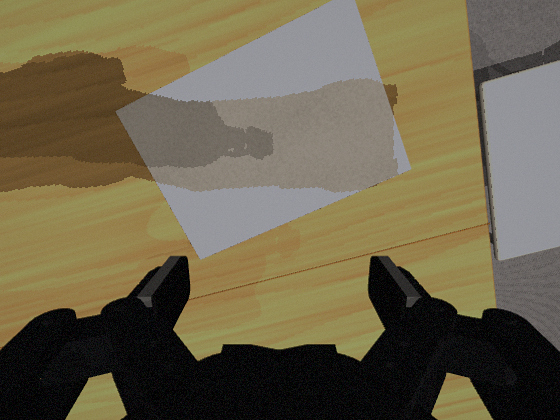

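The top view shows: 
- **Big lid:** the blue disc at (271,234). The white discs at (237,248) and (272,275) are look-alikes.
- **Small lid:** the blue disc at (199,240).
- **Scoop:** at (128,272).
- **Bottle:** at (355,260).
- **Trays:** the big-lid tray is near (99,211), the small-lid tray near (196,178) and the scoop tray near (370,200). The green tray at (458,215) is a decoy.
- **Carton:** its empty bay is near (291,163).

Next I'll measure these and confirm them in an enlarged crop.

```bash
cat > h.py <<'E'
import cv2, numpy as np
from workcell import bot, eyes
from scipy.spatial.transform import Rotation as R
def cal(n, s=None):
    c=eyes.get_calibration(n); K=np.array([[c['fx'],0,c['cx']],[0,c['fy'],c['cy']],[0,0,1]])
    if n=='wrist':
        T=np.eye(4); T[:3,:3]=R.from_euler('xyz',s['tool_rot']).as_matrix(); T[:3,3]=s['position']
        W=T@np.array(c['hand_eye'])
    else: W=np.linalg.inv(np.array(c['camera_from_world']))
    return K,W
def cast(n,uv,z,s=None):
    K,W=cal(n,s); d=W[:3,:3]@np.linalg.inv(K)@np.array([uv[0],uv[1],1.]); o=W[:3,3]
    return o+d*(z-o[2])/d[2]
def proj(n,p,s=None):
    K,W=cal(n,s); q=K@(np.linalg.inv(W)@np.append(p,1))[:3]; return q[:2]/q[2]
def blobs(m,amin=20):
    k,l,st,c=cv2.connectedComponentsWithStats(m.astype(np.uint8))
    return [(c[i],st[i],l==i) for i in range(1,k) if st[i][4]>=amin]
E
python3 - <<'E'
from h import *
im=cv2.imread('pics/top0.png'); hsv=cv2.cvtColor(im,cv2.COLOR_BGR2HSV)
for nm,lo,hi in [('blue',(100,150,60),(130,255,255)),('black',(0,0,0),(180,255,45)),('white',(0,0,130),(180,45,255)),('grey',(0,0,75),(180,60,128)),('brown',(5,100,20),(15,255,160))]:
    m=cv2.inRange(hsv,lo,hi); m[310:]=0
    for c,st,b in blobs(m,40):
        if c[1]<120: continue
        r=cv2.minAreaRect(np.argwhere(b)[:,::-1].astype(np.float32))
        print(nm,np.round(c,1),st[4],np.round(r[0],1),np.round(r[1],1),round(r[2],1))
cv2.imwrite('pics/crop0.png',cv2.resize(im[130:300,50:400],None,fx=2.25,fy=2.25,interpolation=cv2.INTER_CUBIC))
for r in [(50,220),(50,130)]: pass
E
```

```text
blue [192.5 147.2] 84 [193.  147.5] [10.  9.] 0.0
blue [260.9 161. ] 103 [261. 161.] [10. 10.] 90.0
blue [ 92.3 179.3] 264 [ 92.3 179.3] [16.3 18.4] 45.0
blue [271.3 233.7] 277 [271. 234.] [18. 18.] 90.0
blue [199.  239.6] 101 [199.  239.5] [11. 10.] 90.0
blue [359.8 256.9] 104 [359.5 257. ] [10. 11.] 90.0
black [ 73.  126.5] 1258 [ 71.4 127.5] [45.9 93.8] 49.0
black [290.7 156.2] 260 [290.  162.4] [24.7 26.1] 78.7
black [269.6 158.7] 66 [270.8 159.6] [18.4  7.5] 49.4
black [250.7 160.7] 68 [252.1 160.9] [ 8.1 11.3] 80.5
black [195.  160.6] 77 [194.  160.6] [ 1.4 54.1] 86.8
black [361.4 168.9] 289 [366. 170.] [46. 12.] 0.0
black [ 99.7 184.1] 47 [ 99.  184.2] [ 5.9 17.7] 40.2
black [277.8 184. ] 385 [278.3 183.9] [ 6.8 57.4] 79.2
black [452.9 190.3] 346 [457.2 188.4] [13.5 49.2] 81.3
black [ 86. 201.] 112 [ 89.8 197.8] [26.2 66.8] 51.1
black [427.9 212.6] 62 [428.1 214. ] [54.6  1.2] 82.4
black [487.  219.9] 50 [487. 220.] [32.6  1.5] 80.2
black [121.6 272.6] 311 [127.5 272. ] [51. 12.] 0.0
white [168.  124.3] 7811 [169.5 130.8] [ 88.4 109.1] 67.0
white [366.3 173.9] 670 [364.6 172.2] [19.  57.8] 83.7
white [113.6 177.6] 393 [111.9 177.9] [18.6 25.4] 79.7
white [ 75.4 185.4] 350 [ 77.9 184.4] [18.6 25.3] 79.4
white [236.7 247.8] 280 [237. 248.] [18. 18.] 90.0
white [271.9 275.2] 297 [272.  275.5] [19. 18.] 90.0
grey [195.2 176.6] 1801 [194.5 172.3] [41.2 59.4] 86.7
grey [262.8 169.4] 92 [262.4 168.6] [11.8 15.5] 72.9
grey [367.9 199.9] 1875 [369.4 198.9] [35.5 59.6] 83.4
grey [ 99.9 208.8] 1841 [ 99.3 206.1] [38.1 60.8] 79.0
grey [353.1 259.7] 94 [354.8 259.2] [17.2 13.7] 51.3
brown [284.  169.1] 991 [276.3 169.3] [36.8 59.3] 79.5
brown [250.2 171. ] 153 [249.5 170.1] [26.7 10. ] 77.7
```

View pics/crop0.png

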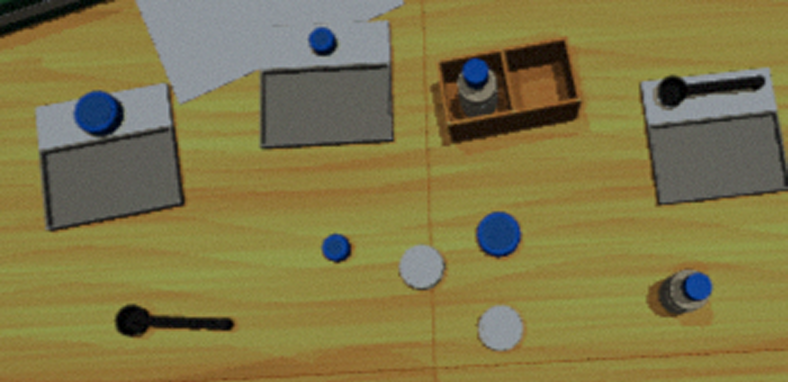

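```bash
python3 - <<'E'
from h import *
f=lambda p:(50+p[0]/2.25,130+p[1]/2.25)
im=cv2.imread('pics/top0.png')
for n,q,z in [('big',[(42,152),(171,128),(184,204),(49,229)],.012),('small',[(262,70),(388,66),(393,141),(262,147)],.012),('scoop',[(650,125),(775,112),(787,190),(658,204)],.012),('carton',[(440,62),(566,40),(580,100),(452,122)],.075)]:
    P=np.array([cast('top',f(p),z)[:2] for p in q]); c=P.mean(0)
    d=(P[0]-P[1])+(P[3]-P[2]); 
    print(n,np.round(c,3),'yaw',round(np.arctan2(-d[0],d[1]),3),'dims',np.round([np.linalg.norm(P[0]-P[1]),np.linalg.norm(P[3]-P[2]),np.linalg.norm(P[1]-P[2]),np.linalg.norm(P[0]-P[3])],3))
for n,uv,z in [('biglid',(271.2,233.8),.019),('smalllid',(199,239.6),.018),('bottlecap',(359.8,256.9),.116),('storedcap',(260.9,161),.116),('scoopcup',(109.5,272),.018),('scoopend',(153.5,273.8),.018),('bigsample',(92.3,179.3),.03),('smallsample',(192.7,147.2),.03),('w1',(237,248),.018),('w2',(272,275.5),.018)]:
    print(n,np.round(cast('top',uv,z)[:2],4))
# cross-check scene view
sc=cv2.imread('pics/scene0.png');h=cv2.cvtColor(sc,cv2.COLOR_BGR2HSV)
for c,st,b in blobs(cv2.inRange(h,(100,150,60),(130,255,255)),30): 
  if c[1]>100: print(np.round(c,1),st[4],np.round(cast('scene',c,.019)[:2],4),np.round(cast('scene',c,.116)[:2],4))
cv2.imwrite('pics/c1.png',cv2.resize(im[140:200,235:320],None,fx=8,fy=8,interpolation=cv2.INTER_CUBIC))
E
```

```text
big [0.537 0.366] yaw 0.14 dims [0.151 0.155 0.094 0.093]
small [0.612 0.116] yaw -0.01 dims [0.151 0.154 0.093 0.095]
scoop [ 0.525 -0.343] yaw 0.057 dims [0.15  0.152 0.095 0.095]
carton [ 0.611 -0.103] yaw 0.129 dims [0.145 0.145 0.072 0.071]
biglid [ 0.4473 -0.0805]
smalllid [0.442  0.1052]
bottlecap [ 0.3692 -0.2809]
storedcap [ 0.6112 -0.0648]
scoopcup [0.3715 0.3308]
scoopend [0.3613 0.2202]
bigsample [0.6136 0.3801]
smallsample [0.6895 0.1174]
w1 [0.4154 0.0086]
w2 [ 0.3416 -0.0773]
[290.8 142.2] 42 [ 0.3247 -0.3532] [ 0.3674 -0.2775]
[300.2 220.6] 172 [ 0.4475 -0.0757] [ 0.4799 -0.0233]
[251.4 228.6] 74 [ 0.5842 -0.1196] [ 0.6051 -0.0636]
[336.1 270.2] 69 [0.4412 0.1103] [0.4741 0.147 ]
[257.  313.8] 84 [0.6862 0.1183] [0.6985 0.1543]
[336.9 392.7] 345 [0.6093 0.382 ] [0.628  0.3958]
```

View pics/c1.png

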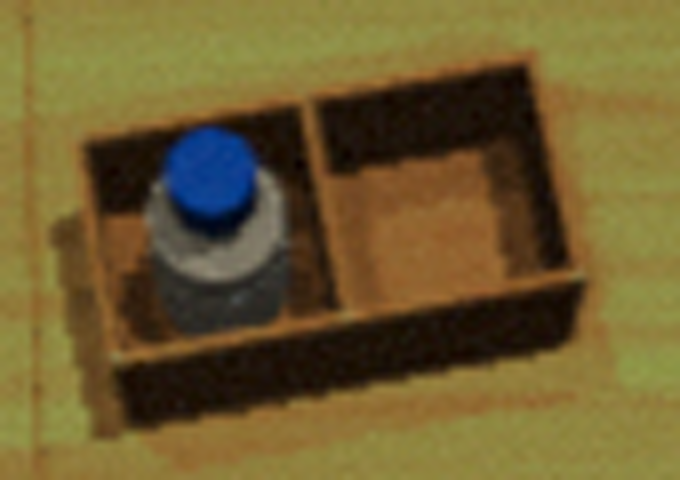

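```bash
cat >> h.py <<'E'
def plan(p,jaw):
    """p: TCP target world; jaw: desired world angle of tool y (mod pi), tool x down"""
    s=bot.observe(); R0=R.from_euler('xyz',s['tool_rot']).as_matrix()
    best=None
    for k in (0,np.pi):
        a=jaw+k; y=np.array([np.cos(a),np.sin(a),0]); x=np.array([0,0,-1.]); T=np.c_[x,y,np.cross(x,y)]
        rv=R.from_matrix(R0.T@T).as_rotvec()
        if best is None or np.linalg.norm(rv)<np.linalg.norm(best): best=rv
    print('t',round(float(s['clock']),2),'pos',np.round(s['position'],4),'q7',round(float(s['qpos'][6]),2),'w',round(float(s['grip_width']),4),'F',np.round(s['force'],1),'yaxis',np.round(np.arctan2(R0[1,1],R0[0,1]),3))
    print('shift cm',np.round(R0.T@(np.array(p)-s['position'])*100,2),'turn',np.round(best,3))
E
python3 - <<'E'
from h import *
f=lambda p:(235+p[0]/8,140+p[1]/8)
P=np.array([cast('top',f(p),.075)[:2] for p in [(318,100),(530,65),(573,272),(350,312)]]); print(P,P.mean(0))
f=lambda p:(235+p[0]/8,140+p[1]/8)
print(cast('top',f((420,235)),.004))
plan((.368,.295,.16),np.arctan2(.0916,-.9958)+np.pi/2+np.pi/2)
plan((.368,.295,.16),-.0917)
E
```

```text
[[ 0.64654471 -0.09989766]
 [ 0.65489127 -0.16789217]
 [ 0.58557671 -0.17688243]
 [ 0.57610048 -0.10634674]] [ 0.61577829 -0.13775475]
[ 0.62323699 -0.13308904  0.004     ]
t 0.15 pos [0.1701 0.6012 0.2529] q7 -0.11 w 0.0853 F [-0.6 -0.4 -0.1] yaxis 1.295
shift cm [  9.31 -24.06  27.37] turn [1.387e+00 1.000e-03 1.000e-03]
t 0.15 pos [0.1701 0.6012 0.2529] q7 -0.11 w 0.0853 F [-0.6 -0.4 -0.1] yaxis 1.295
shift cm [  9.31 -24.06  27.37] turn [1.387e+00 1.000e-03 1.000e-03]
```

Call:
step_arm(
  targets=[
    [[9.3, -24.1, 27.4, 1.387, 0, 0, 0.6], [9.3, -24.1, 27.4, 1.387, 0, 0, 0.6], [9.3, -24.1, 27.4, 1.387, 0, 0, 0.6], [9.3, -24.1, 27.4, 1.387, 0, 0, 0.6], [9.3, -24.1, 27.4, 1.387, 0, 0, 0.6], [9.3, -24.1, 27.4, 1.387, 0, 0, 0.6], [9.3, -24.1, 27.4, 1.387, 0, 0, 0.6], [9.3, -24.1, 27.4, 1.387, 0, 0, 0.6], [9.3, -24.1, 27.4, 1.387, 0, 0, 0.6], [9.3, -24.1, 27.4, 1.387, 0, 0, 0.6]],
  ],
  grip_force=40,
)

```text
clock: 1.15
position: [0.3684, 0.294, 0.1599]
tool_rot: [-0.149, 1.569, -1.817]
force: [-0.8, 0.1, 0.1]
grip_width: 0.0516
```

Call:
step_arm(
  targets=[
    [[0, 0, 0, 0, 0, 0, 0.6], [0, 0, 0, 0, 0, 0, 0.6]],
  ],
)

```text
clock: 1.35
position: [0.3681, 0.2946, 0.1599]
tool_rot: [-0.21, 1.569, -1.874]
force: [-0.6, -0.1, -0.3]
grip_width: 0.0513
```

```bash
cat > look.py <<'E'
import sys
from h import *
s=bot.observe(); im=cv2.cvtColor(eyes.grab_frame('wrist'),cv2.COLOR_RGB2BGR)
cv2.imwrite(f'pics/{sys.argv[1]}.png',im); np.save('ws.npy',np.array([s['position'],s['tool_rot']]))
E
python3 look.py w1; python3 -c "
from h import *
plan((.368,.295,.16),-.0917)"
```

```text
t 1.4 pos [0.3681 0.2945 0.16  ] q7 -0.66 w 0.0511 F [-0.8  0.6  0.5] yaxis -0.093
shift cm [-0.   -0.02 -0.05] turn [-0.002  0.001  0.   ]
```

View pics/w1.png

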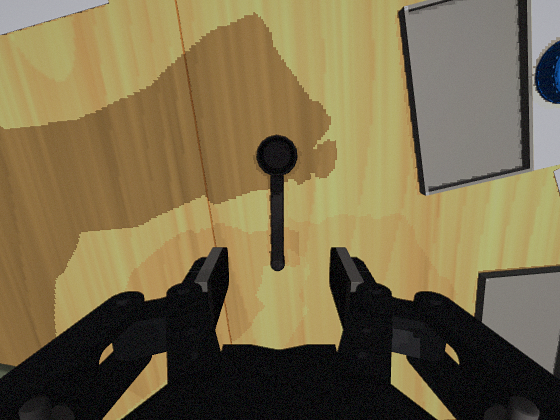

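The wrist view shows the scoop cup at (277,155) and the handle end at (277,267), centred between the jaws.

```bash
python3 - <<'E'
from h import *
a=np.load('ws.npy'); s=dict(position=a[0],tool_rot=a[1])
im=cv2.imread('pics/w1.png'); m=(im.max(2)<60); m[:, :250]=0;m[:,310:]=0;m[285:]=0;m[:130]=0
ys,xs=np.nonzero(m); print(xs.min(),xs.max(),ys.min(),ys.max())
c=cast('wrist',(277,155),.02,s); e=cast('wrist',(277.5,270),.018,s); d=(c-e)[:2]; L=np.linalg.norm(d); d/=L
g=c[:2]-.034*d; print(c,e,L,g,np.arctan2(d[1],d[0])-np.pi/2)
plan((*g,.026),np.arctan2(d[1],d[0])-np.pi/2)
E
```

```text
256 296 135 270
[0.37021832 0.33568291 0.02      ] [0.36033168 0.22619698 0.018     ] 0.1099314035393131 [0.36716054 0.30182069] -0.09005632141160014
t 1.4 pos [0.3681 0.2945 0.16  ] q7 -0.66 w 0.0511 F [-0.8  0.6  0.5] yaxis -0.093
shift cm [13.4  -0.16 -0.73] turn [-0.003  0.001  0.   ]
```

Call:
step_arm(
  targets=[
    [[5, -0.1, -0.7, 0, 0, 0, 0.6], [9, -0.2, -0.7, 0, 0, 0, 0.6], [12, -0.2, -0.7, 0, 0, 0, 0.6], [13.4, -0.2, -0.7, 0, 0, 0, 0.6], [13.4, -0.2, -0.7, 0, 0, 0, 0.6], [13.4, -0.2, -0.7, 0, 0, 0, 0], [13.4, -0.2, -0.7, 0, 0, 0, 0], [13.4, -0.2, -0.7, 0, 0, 0, 0], [13.4, -0.2, -0.7, 0, 0, 0, 0], [13.4, -0.2, -0.7, 0, 0, 0, 0]],
  ],
)

```text
clock: 2.4
position: [0.3671, 0.3021, 0.0271]
tool_rot: [2.048, 1.57, 0.384]
force: [-1.5, -1.1, 9.6]
grip_width: 0.0107
```

Call:
step_arm(
  targets=[
    [[-3, 0, 0, 0, 0, 0, 0], [-8, 0, 0, 0, 0, 0, 0], [-13, 0, 0, 0, 0, 0, 0], [-18, 0, 0, 0, 0, 0, 0], [-18, 0, 0, 0, 0, 0, 0]],
  ],
)

```text
clock: 2.9
position: [0.3686, 0.3036, 0.2131]
tool_rot: [2.55, 1.561, 0.886]
force: [-0.4, 0.6, -2.4]
grip_width: 0.0109
```

```bash
python3 look.py w2; python3 - <<'E'
from h import *
# scoop tray: centre (.525,-.338), yaw .057, scoop x axis along tray +y; grasp point at +12 => origin offset
yaw=.057; d=np.array([-np.sin(yaw),np.cos(yaw)]); g=np.array([.525,-.338])+.012*d
plan((*g,.20),yaw)
E
```

```text
t 2.95 pos [0.3677 0.3033 0.2104] q7 -0.7 w 0.0107 F [-0.6 -0.4 -0.3] yaxis -0.092
shift cm [ 0.75 21.37 61.23] turn [-0.149 -0.006 -0.004]
```

View pics/w2.png

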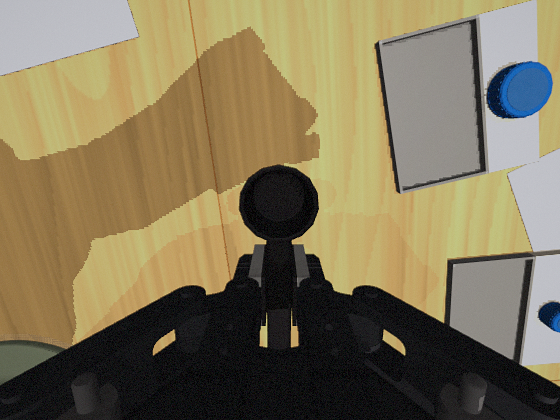

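Call:
step_arm(
  targets=[
    [[0.5, 21.4, 61.2, -0.15, 0, 0, 0], [0.5, 21.4, 61.2, -0.15, 0, 0, 0], [0.5, 21.4, 61.2, -0.15, 0, 0, 0], [0.5, 21.4, 61.2, -0.15, 0, 0, 0], [0.5, 21.4, 61.2, -0.15, 0, 0, 0], [0.5, 21.4, 61.2, -0.15, 0, 0, 0], [0.5, 21.4, 61.2, -0.15, 0, 0, 0], [0.5, 21.4, 61.2, -0.15, 0, 0, 0], [0.5, 21.4, 61.2, -0.15, 0, 0, 0], [0.5, 21.4, 61.2, -0.15, 0, 0, 0]],
  ],
)

```text
clock: 3.95
position: [0.4879, -0.182, 0.203]
tool_rot: [2.521, 1.563, 1.009]
force: [1.3, 0.9, 0.2]
grip_width: 0.011
```

```bash
python3 - <<'E'
from h import *
yaw=.057; d=np.array([-np.sin(yaw),np.cos(yaw)]); g=np.array([.525,-.338])+.012*d
plan((*g,.20),yaw); print(np.round(bot.observe()['qpos'],2))
E
```

```text
t 3.95 pos [ 0.4879 -0.182   0.203 ] q7 0.57 w 0.011 F [1.3 0.9 0.2] yaxis 0.058
shift cm [ 0.22  2.8  14.59] turn [ 0.001 -0.006 -0.004]
[-0.08  0.46  0.44  1.94 -0.27  0.8   0.57]
```

Call:
step_arm(
  targets=[
    [[0.2, 2.8, 14.6, 0, 0, 0, 0], [0.2, 2.8, 14.6, 0, 0, 0, 0], [0.2, 2.8, 14.6, 0, 0, 0, 0], [0.2, 2.8, 14.6, 0, 0, 0, 0], [0.2, 2.8, 14.6, 0, 0, 0, 0], [0.2, 2.8, 14.6, 0, 0, 0, 0]],
  ],
)

```text
clock: 4.55
position: [0.5242, -0.325, 0.1996]
tool_rot: [2.69, 1.563, 1.178]
force: [0.9, 0.5, -0.5]
grip_width: 0.0105
```

```bash
python3 look.py w3; python3 - <<'E'
from h import *
yaw=.057; d=np.array([-np.sin(yaw),np.cos(yaw)]); g=np.array([.525,-.338])+.012*d
plan((*g,.03),yaw)
E
```

```text
t 4.6 pos [ 0.5244 -0.3247  0.1999] q7 0.79 w 0.0109 F [-0.4  0.3 -0.4] yaxis 0.06
shift cm [16.99 -0.08  0.25] turn [ 0.003 -0.007 -0.004]
```

View pics/w3.png

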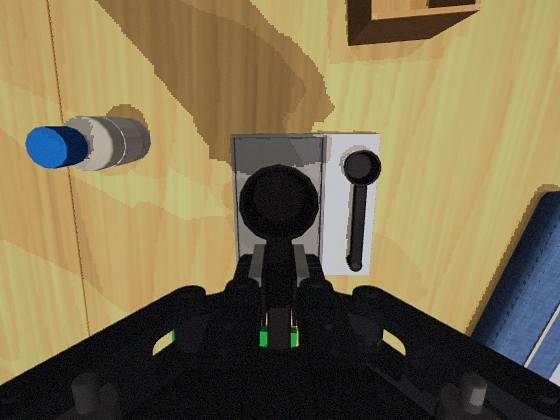

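```bash
python3 - <<'E'
from h import *
a=np.load('ws.npy'); s=dict(position=a[0],tool_rot=a[1])
for uv in [(234,136),(325,135),(380,134),(237,250),(326,250),(366,275)]: print(uv,np.round(cast('wrist',uv,.012,s),3))
yaw=.057; Ry=np.array([[np.cos(yaw),-np.sin(yaw)],[np.sin(yaw),np.cos(yaw)]])
for p in [(-48,78),(48,78),(102,78),(102,-78)]: print(p,np.array([.525,-.338])+Ry@np.array(p)/1000)
E
```

```text
(234, 136) [ 0.477 -0.271  0.012]
(325, 135) [ 0.567 -0.265  0.012]
(380, 134) [ 0.622 -0.261  0.012]
(237, 250) [ 0.482 -0.394  0.012]
(326, 250) [ 0.581 -0.388  0.012]
(366, 275) [ 0.629 -0.416  0.012]
(-48, 78) [ 0.47263436 -0.2628612 ]
(48, 78) [ 0.56847845 -0.25739216]
(102, 78) [ 0.62239075 -0.25431582]
(102, -78) [ 0.63127794 -0.41006247]
```

Call:
step_arm(
  targets=[
    [[5, 0, 0.7, 0, 0, 0, 0], [9, 0, 0.7, 0, 0, 0, 0], [12, 0, 0.7, 0, 0, 0, 0], [15, 0, 0.7, 0, 0, 0, 0], [16.9, 0, 0.7, 0, 0, 0, 0], [16.9, 0, 0.7, 0, 0, 0, 0], [16.9, 0, 0.7, 0, 0, 0, 0], [16.9, 0, 0.7, 0, 0, 0, 0.35], [16.9, 0, 0.7, 0, 0, 0, 0.35], [16.9, 0, 0.7, 0, 0, 0, 0.35]],
  ],
)

```text
clock: 5.6
position: [0.5256, -0.3304, 0.0313]
tool_rot: [2.555, 1.563, 1.045]
force: [0.1, -0.1, 0.2]
grip_width: 0.0298
```

Call:
step_arm(
  targets=[
    [[-2, 0, 0, 0, 0, 0, 0.35], [-7, 0, 0, 0, 0, 0, 0.35], [-12, 0, 0, 0, 0, 0, 0.5], [-16, 0, 0, 0, 0, 0, 0.5], [-16, 0, 0, 0, 0, 0, 0.5]],
  ],
)

```text
clock: 6.1
position: [0.5267, -0.3329, 0.1971]
tool_rot: [1.812, 1.559, 0.301]
force: [0.0, 0.3, -0.6]
grip_width: 0.0429
```

```bash
python3 look.py w4; python3 - <<'E'
from h import *
plan((.369,-.278,.20),.13)
E
```

```text
t 6.15 pos [ 0.526  -0.332   0.1943] q7 0.81 w 0.0428 F [-0.1  0.9 -1.1] yaxis 0.06
shift cm [ -0.68 -15.34  -6.34] turn [-0.07  -0.004 -0.009]
```

View pics/w4.png

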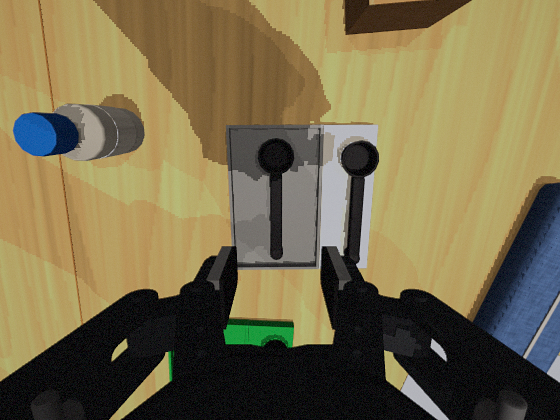

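The scoop lies in its bay, from (276,155) to (276,255), mouth up. Next is the bottle.

Call:
step_arm(
  targets=[
    [[-0.7, -15.3, -6.3, -0.07, 0, 0, 0.65], [-0.7, -15.3, -6.3, -0.07, 0, 0, 0.65], [-0.7, -15.3, -6.3, -0.07, 0, 0, 0.65], [-0.7, -15.3, -6.3, -0.07, 0, 0, 0.65], [-0.7, -15.3, -6.3, -0.07, 0, 0, 0.65], [-0.7, -15.3, -6.3, -0.07, 0, 0, 0.65]],
  ],
)

```text
clock: 6.75
position: [0.3699, -0.2783, 0.2001]
tool_rot: [1.971, 1.561, 0.531]
force: [0.6, 0.4, 0.0]
grip_width: 0.0553
```

```bash
python3 look.py w5; python3 - <<'E'
from h import *
plan((.369,-.278,.109),.13)
a=np.load('ws.npy'); s=dict(position=a[0],tool_rot=a[1])
h=cv2.cvtColor(cv2.imread('pics/w5.png'),cv2.COLOR_BGR2HSV)
for c,st,b in blobs(cv2.inRange(h,(100,150,40),(130,255,255)),300): print(c,st,cast('wrist',c,.113,s))
E
```

```text
t 6.8 pos [ 0.3702 -0.2784  0.2   ] q7 0.91 w 0.0556 F [-0.4 -0.3 -0. ] yaxis 0.131
shift cm [ 9.09 -0.19 -0.02] turn [ 0.001 -0.004 -0.009]
[387.95514512   7.92612137] [362   0  55  22 758] [ 0.41851434 -0.13528698  0.113     ]
[274.13926042 222.46656176] [ 256  201   38   43 1271] [ 0.36730421 -0.2800793   0.113     ]
```

View pics/w5.png

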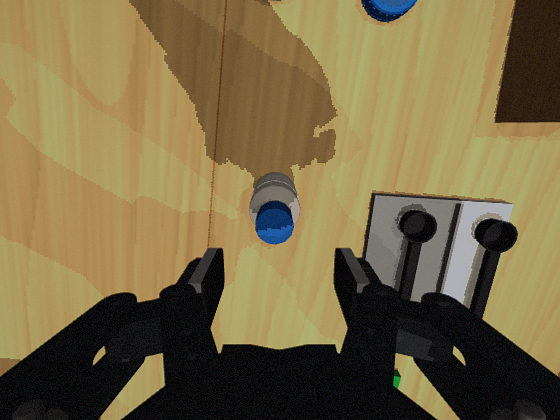

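Call:
step_arm(
  targets=[
    [[4, -0.3, 0.1, 0, 0, -0.005, 0.65], [7.5, -0.3, 0.1, 0, 0, -0.005, 0.65], [9.1, -0.3, 0.1, 0, 0, -0.005, 0.65], [9.1, -0.3, 0.1, 0, 0, -0.005, 0.65], [9.1, -0.3, 0.1, 0, 0, -0.005, 0], [9.1, -0.3, 0.1, 0, 0, -0.005, 0], [9.1, -0.3, 0.1, 0, 0, -0.005, 0], [9.1, -0.3, 0.1, 0, 0, -0.005, 0]],
  ],
  grip_force=50,
)

```text
clock: 7.6
position: [0.3686, -0.2797, 0.1098]
tool_rot: [2.061, 1.565, 0.622]
force: [-1.8, -0.2, 9.2]
grip_width: 0.0266
```

Call:
step_arm(
  targets=[
    [[-3, 0, 0, 0, 0, 0, 0], [-7, 0, 0, 0, 0, 0, 0], [-11, 0, 0, 0, 0, 0, 0], [-14, 0, 0, 0, 0, 0, 0], [-14, 0, 0, 0, 0, 0, 0], [-14, 0, 0, 0, 0, 0, 0]],
  ],
)

```text
clock: 8.2
position: [0.3682, -0.28, 0.2504]
tool_rot: [1.891, 1.563, 0.452]
force: [0.1, 0.2, -1.3]
grip_width: 0.0266
```

```bash
python3 - <<'E'
from h import *
plan((.616,-.136,.25),.129)
cv2.imwrite('pics/top1.png',cv2.cvtColor(eyes.grab_frame('top'),cv2.COLOR_RGB2BGR))
E
```

```text
t 8.2 pos [ 0.3682 -0.28    0.2504] q7 0.86 w 0.0266 F [ 0.1  0.2 -1.3] yaxis 0.132
shift cm [  0.26  26.46 -11.02] turn [ 0.003 -0.002 -0.007]
```

View pics/top1.png

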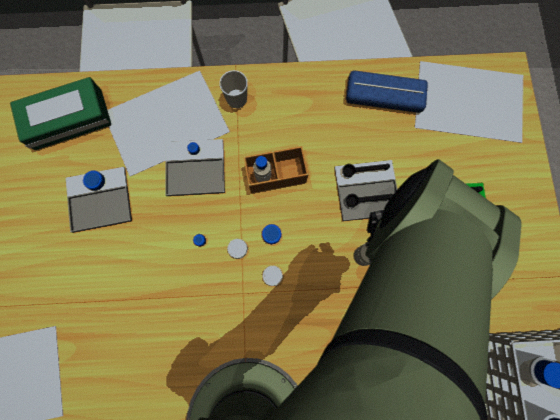

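Call:
step_arm(
  targets=[
    [[0.2, 26.4, -11, 0, 0, 0, 0], [0.2, 26.4, -11, 0, 0, 0, 0], [0.2, 26.4, -11, 0, 0, 0, 0], [0.2, 26.4, -11, 0, 0, 0, 0], [0.2, 26.4, -11, 0, 0, 0, 0], [0.2, 26.4, -11, 0, 0, 0, 0], [0.2, 26.4, -11, 0, 0, 0, 0], [0.2, 26.4, -11, 0, 0, 0, 0], [0.2, 26.4, -11, 0, 0, 0, 0]],
  ],
)

```text
clock: 9.15
position: [0.6141, -0.137, 0.2486]
tool_rot: [2.248, 1.566, 0.807]
force: [-0.1, -0.6, -0.6]
grip_width: 0.0264
```

```bash
python3 look.py w6; python3 - <<'E'
from h import *
plan((.616,-.136,.114),.129)
sc=cv2.cvtColor(eyes.grab_frame('scene'),cv2.COLOR_RGB2BGR)
cv2.imwrite('pics/s6.png',cv2.resize(sc[190:280,200:300],None,fx=6,fy=6,interpolation=cv2.INTER_CUBIC))
E
```

```text
t 9.2 pos [ 0.6142 -0.1371  0.249 ] q7 0.48 w 0.0267 F [-0.2  1.1 -0.7] yaxis 0.13
shift cm [13.5   0.13 -0.04] turn [ 0.001 -0.003 -0.005]
```

View pics/w6.png

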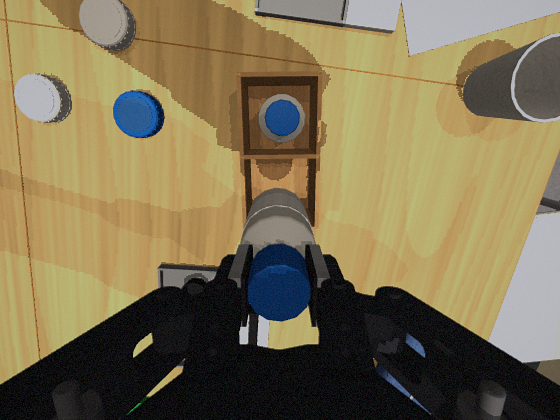

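View pics/s6.png

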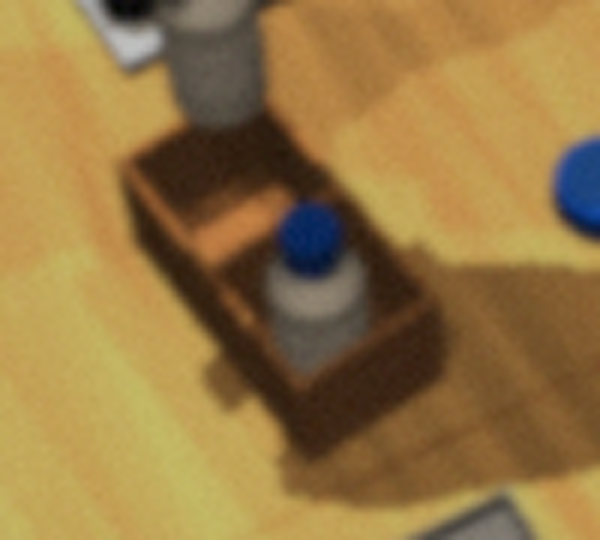

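```bash
python3 - <<'E'
from h import *
a=np.load('ws.npy'); s=dict(position=a[0],tool_rot=a[1])
P=[cast('wrist',uv,.075,s)[:2] for uv in [(239,74),(321,74),(241.5,155.5),(318.5,155.5)]]
print(np.round(P,4))
d=(P[0]+P[1])/2-(P[2]+P[3])/2; print(np.linalg.norm(d),'(76 expected)',np.arctan2(-d[0],d[1]))
u=np.array([-np.sin(.129),np.cos(.129)])
print('bay centre',(P[2]+P[3])/2-.037*u,(P[0]+P[1])/2-.113*u)
f=lambda p:(200+p[0]/6,190+p[1]/6)
Q=[cast('scene',f(p),.075)[:2] for p in [(303,380),(440,298),(125,170)]]
print('scene corners',np.round(Q,4)); ux=np.array([np.cos(.129),np.sin(.129)])
print((Q[0]+Q[1])/2-.113*u, Q[2]-.039*ux+.039*u)
E
```

```text
[[ 0.5645 -0.0317]
 [ 0.638  -0.022 ]
 [ 0.5738 -0.104 ]
 [ 0.6478 -0.0943]]
0.07291692812388313 (76 expected) 0.13145076154408988
bay centre [ 0.61557989 -0.13582203] [ 0.61579932 -0.13890269]
scene corners [[ 0.6326 -0.0196]
 [ 0.5599 -0.0274]
 [ 0.6559 -0.1583]]
[ 0.61079606 -0.13556161] [ 0.61225248 -0.12460444]
```

Call:
step_arm(
  targets=[
    [[3, 0.1, 0, 0, 0, 0, 0], [6, 0.1, 0, 0, 0, 0, 0], [8, 0.1, 0, 0, 0, 0, 0], [10, 0.1, 0, 0, 0, 0, 0], [12, 0.1, 0, 0, 0, 0, 0], [13.2, 0.1, 0, 0, 0, 0, 0], [13.4, 0.1, 0, 0, 0, 0, 0], [13.4, 0.1, 0, 0, 0, 0, 0]],
  ],
)

```text
clock: 10.05
position: [0.616, -0.1367, 0.1157]
tool_rot: [2.094, 1.564, 0.652]
force: [-0.4, 0.5, -0.2]
grip_width: 0.0266
```

```bash
python3 look.py w7; python3 - <<'E'
from h import *
plan((.615,-.137,.114),.129)
sc=cv2.cvtColor(eyes.grab_frame('scene'),cv2.COLOR_RGB2BGR)
cv2.imwrite('pics/s7.png',cv2.resize(sc[170:280,190:300],None,fx=5,fy=5,interpolation=cv2.INTER_CUBIC))
E
```

```text
t 10.1 pos [ 0.6162 -0.1366  0.1161] q7 0.54 w 0.0268 F [ 0.3  0.6 -0.7] yaxis 0.13
shift cm [ 0.21 -0.13  0.02] turn [ 0.001 -0.003 -0.006]
```

View pics/s7.png

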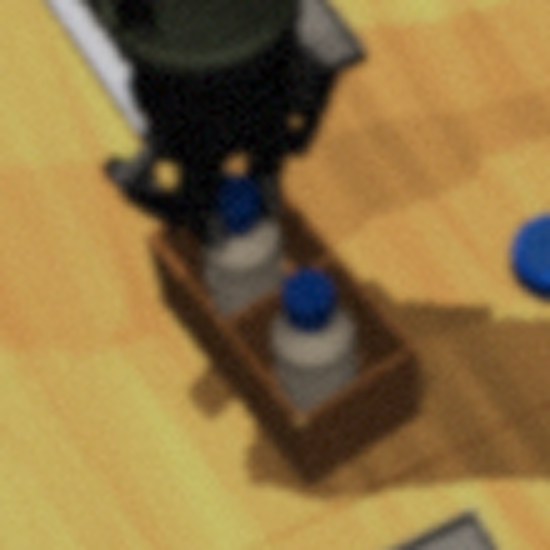

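The bottle is inside the empty bay. I'll lower it the last 2 mm, release it and retreat.

Call:
step_arm(
  targets=[
    [[0.2, -0.1, 0, 0, 0, 0, 0], [0.2, -0.1, 0, 0, 0, 0, 0], [0.2, -0.1, 0, 0, 0, 0, 0], [0.2, -0.1, 0, 0, 0, 0, 0.45], [0.2, -0.1, 0, 0, 0, 0, 0.55], [0.2, -0.1, 0, 0, 0, 0, 0.55], [-1.5, -0.1, 0, 0, 0, 0, 0.55], [-5, -0.1, 0, 0, 0, 0, 0.55], [-9, -0.1, 0, 0, 0, 0, 0.55], [-9, -0.1, 0, 0, 0, 0, 0.6]],
  ],
)

```text
clock: 11.15
position: [0.6168, -0.1379, 0.2112]
tool_rot: [1.648, 1.558, 0.207]
force: [0.6, -0.1, 0.3]
grip_width: 0.0514
```

```bash
python3 look.py w8; python3 - <<'E'
from h import *
# big lid next: top (.4473,-.0805) scene (.4475,-.0757)
plan((.4474,-.078,.17),.8)
plan((.4474,-.078,.17),.14)
E
```

```text
t 11.2 pos [ 0.6159 -0.1374  0.2087] q7 0.5 w 0.0512 F [ 0.  -0.  -0.5] yaxis 0.13
shift cm [  3.72 -15.98  -8.06] turn [-0.67   0.002 -0.011]
t 11.2 pos [ 0.6159 -0.1374  0.2087] q7 0.5 w 0.0512 F [ 0.  -0.  -0.5] yaxis 0.13
shift cm [  3.72 -15.98  -8.06] turn [-0.01  -0.002 -0.011]
```

View pics/w8.png

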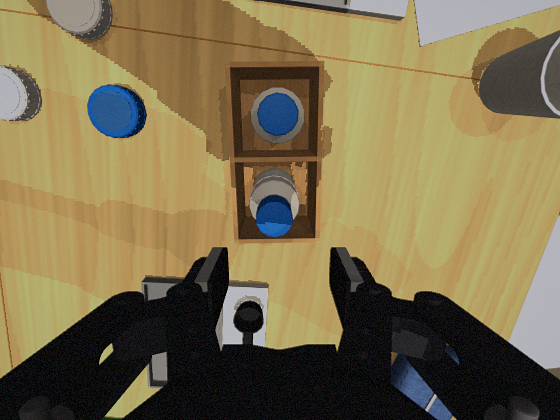

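The bottle stands in the empty bay with its cap at (274,216), and the stored bottle is unchanged at (277,113). Next is the big blue lid, seen here at (116,111). The white discs are look-alikes.

Call:
step_arm(
  targets=[
    [[-1, -16, -8, 0, 0, 0, 1], [0, -16, -8, 0, 0, 0, 1], [3, -16, -8, 0, 0, 0, 1], [3.7, -16, -8, 0, 0, 0, 1], [3.7, -16, -8, 0, 0, 0, 1], [3.7, -16, -8, 0, 0, 0, 1], [3.7, -16, -8, 0, 0, 0, 1]],
  ],
)

```text
clock: 11.9
position: [0.4481, -0.0789, 0.1702]
tool_rot: [1.709, 1.56, 0.268]
force: [-0.0, 0.2, -0.3]
grip_width: 0.0855
```

```bash
python3 look.py w9; python3 - <<'E'
from h import *
a=np.load('ws.npy'); s=dict(position=a[0],tool_rot=a[1])
h=cv2.cvtColor(cv2.imread('pics/w9.png'),cv2.COLOR_BGR2HSV)
for c,st,b in blobs(cv2.inRange(h,(100,150,40),(130,255,255)),300): print(c,st,cast('wrist',c,.016,s))
plan((.4474,-.078,.029),.14)
E
```

```text
[275.4298441  198.30601336] [ 249  171   54   55 2245] [ 0.44647774 -0.07927808  0.016     ]
[526.80008177 242.97914963] [ 492  218   68   52 2446] [ 0.69901663 -0.09288631  0.016     ]
t 11.95 pos [ 0.4481 -0.0789  0.1702] q7 0.45 w 0.0856 F [ 0.2  0.7 -0. ] yaxis 0.13
shift cm [14.12 -0.22 -0.08] turn [-0.01  -0.001 -0.011]
```

View pics/w9.png

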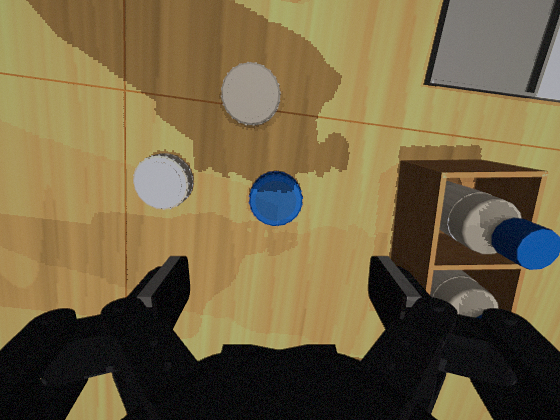

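The wrist view shows the blue lid at (275,198), centred between the jaws. The white look-alikes are at (163,181) and (250,94), clear of the fingers.

Call:
step_arm(
  targets=[
    [[5, -0.1, 0, 0, 0, 0, 1], [9, -0.1, 0, 0, 0, 0, 1], [12.5, -0.1, 0, 0, 0, 0, 1], [14.4, -0.1, 0, 0, 0, 0, 1], [14.4, -0.1, 0, 0, 0, 0, 1], [14.4, -0.1, 0, 0, 0, 0, 0], [14.4, -0.1, 0, 0, 0, 0, 0], [14.4, -0.1, 0, 0, 0, 0, 0], [14.4, -0.1, 0, 0, 0, 0, 0]],
  ],
  grip_force=30,
)

```text
clock: 12.85
position: [0.4496, -0.0787, 0.0276]
tool_rot: [1.656, 1.557, 0.215]
force: [-2.5, -0.7, 14.6]
grip_width: 0.0482
```

Call:
step_arm(
  targets=[
    [[-3, 0, 0, 0, 0, 0, 0], [-8, 0, 0, 0, 0, 0, 0], [-13, 0, 0, 0, 0, 0, 0], [-17.5, 0, 0, 0, 0, 0, 0], [-17.5, 0, 0, 0, 0, 0, 0]],
  ],
)

```text
clock: 13.35
position: [0.4493, -0.0793, 0.2081]
tool_rot: [1.62, 1.548, 0.179]
force: [1.0, 0.3, -1.1]
grip_width: 0.0483
```

```bash
python3 look.py w10; python3 - <<'E'
from h import *
plan((.537,.37,.20),.14)
E
```

```text
t 13.4 pos [ 0.4486 -0.0788  0.2057] q7 0.43 w 0.0482 F [-0.8  1.2 -1.7] yaxis 0.13
shift cm [  0.93  14.59 -43.35] turn [-0.01  -0.001 -0.02 ]
```

View pics/w10.png

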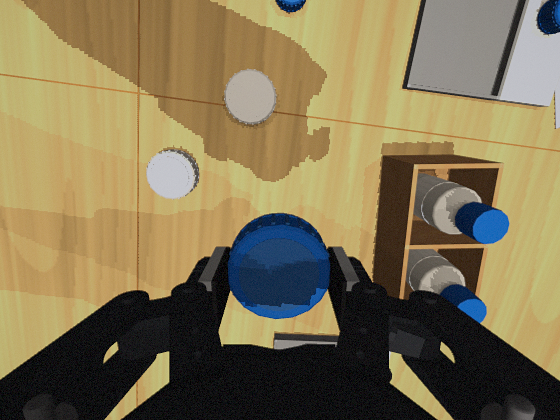

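Call:
step_arm(
  targets=[
    [[0.9, 14.6, -43.3, -0.01, 0, -0.02, 0], [0.9, 14.6, -43.3, -0.01, 0, -0.02, 0], [0.9, 14.6, -43.3, -0.01, 0, -0.02, 0], [0.9, 14.6, -43.3, -0.01, 0, -0.02, 0], [0.9, 14.6, -43.3, -0.01, 0, -0.02, 0], [0.9, 14.6, -43.3, -0.01, 0, -0.02, 0], [0.9, 14.6, -43.3, -0.01, 0, -0.02, 0], [0.9, 14.6, -43.3, -0.01, 0, -0.02, 0], [0.9, 14.6, -43.3, -0.01, 0, -0.02, 0], [0.9, 14.6, -43.3, -0.01, 0, -0.02, 0]],
  ],
)

```text
clock: 14.4
position: [0.5357, 0.3758, 0.1985]
tool_rot: [-2.722, 1.567, 2.137]
force: [-0.5, -0.9, -1.0]
grip_width: 0.0484
```

```bash
python3 look.py w11; python3 - <<'E'
from h import *
plan((.537,.37,.031),.14)
E
```

```text
t 14.45 pos [0.536  0.3737 0.1985] q7 -0.31 w 0.0482 F [-1.3  0.1 -1. ] yaxis 0.145
shift cm [16.75  0.07  0.41] turn [ 0.005 -0.002  0.002]
```

View pics/w11.png

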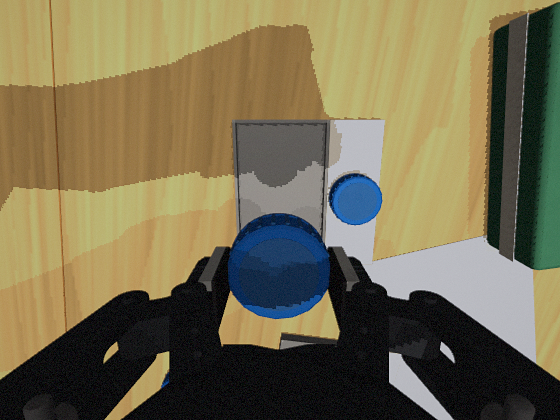

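Call:
step_arm(
  targets=[
    [[5, 0.1, 0.3, 0, 0, 0, 0], [9, 0.1, 0.3, 0, 0, 0, 0], [12, 0.1, 0.3, 0, 0, 0, 0], [15, 0.1, 0.3, 0, 0, 0, 0], [16.8, 0.1, 0.3, 0, 0, 0, 0], [16.8, 0.1, 0.3, 0, 0, 0, 0], [16.8, 0.1, 0.3, 0, 0, 0, 0], [16.8, 0.1, 0.3, 0, 0, 0, 0.63], [16.8, 0.1, 0.3, 0, 0, 0, 0.65], [16.8, 0.1, 0.3, 0, 0, 0, 0.65]],
  ],
)

```text
clock: 15.45
position: [0.5372, 0.3713, 0.0311]
tool_rot: [-2.743, 1.568, 2.114]
force: [-0.6, -0.4, 0.1]
grip_width: 0.0556
```

Call:
step_arm(
  targets=[
    [[-1, 0, 0, 0, 0, 0, 0.65], [-3, 0, 0, 0, 0, 0, 0.68], [-7, 0, 0, 0, 0, 0, 0.7], [-12, 0, 0, 0, 0, 0, 0.7], [-15, 0, 0, 0, 0, 0, 0.7], [-15, 0, 0, 0, 0, 0, 0.7]],
  ],
)

```text
clock: 16.05
position: [0.5392, 0.3718, 0.1867]
tool_rot: [2.419, 1.563, 0.993]
force: [0.0, -0.2, 0.2]
grip_width: 0.0598
```

```bash
python3 look.py w12; python3 - <<'E'
from h import *
plan((.4418,.108,.17),0.0)
E
```

```text
t 16.1 pos [0.5382 0.3715 0.1841] q7 -0.3 w 0.0596 F [-0.2 -0.2 -0.8] yaxis 0.145
shift cm [  1.26 -13.36  24.69] turn [ 0.145 -0.005 -0.002]
```

View pics/w12.png

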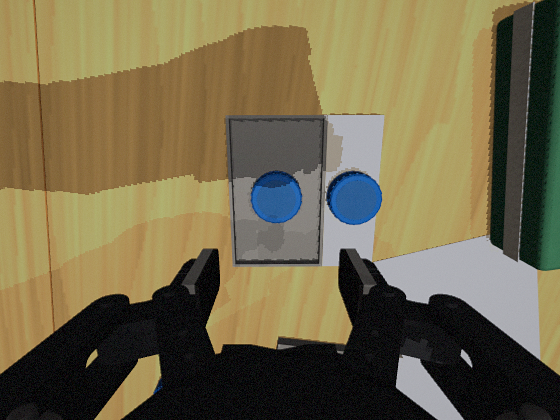

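The big lid lies flat in the middle of its bay at (276,197), beside its sample at (355,198). Next is the small lid.

Call:
step_arm(
  targets=[
    [[0, -13.4, 24.7, 0.14, 0, 0, 0.7], [1.3, -13.4, 24.7, 0.14, 0, 0, 0.7], [1.3, -13.4, 24.7, 0.14, 0, 0, 0.7], [1.3, -13.4, 24.7, 0.14, 0, 0, 0.7], [1.3, -13.4, 24.7, 0.14, 0, 0, 0.7], [1.3, -13.4, 24.7, 0.14, 0, 0, 0.7], [1.3, -13.4, 24.7, 0.14, 0, 0, 0.7], [1.3, -13.4, 24.7, 0.14, 0, 0, 0.7]],
  ],
)

```text
clock: 16.9
position: [0.4412, 0.1076, 0.1695]
tool_rot: [2.84, 1.565, 1.273]
force: [-0.1, 1.1, 0.4]
grip_width: 0.0599
```

```bash
python3 look.py w13; python3 - <<'E'
from h import *
a=np.load('ws.npy'); s=dict(position=a[0],tool_rot=a[1])
h=cv2.cvtColor(cv2.imread('pics/w13.png'),cv2.COLOR_BGR2HSV)
for c,st,b in blobs(cv2.inRange(h,(100,150,40),(130,255,255)),300): print(c,st,cast('wrist',c,.016,s))
plan((.4418,.108,.027),0.0)
E
```

```text
[546.73579921 190.14398943] [526 173  34  36 757] [0.69090565 0.1169     0.016     ]
[278.23404255 198.61702128] [263 182  32  34 846] [0.44081167 0.10774236 0.016     ]
t 16.95 pos [0.4415 0.1083 0.1695] q7 -0.06 w 0.0599 F [0.  0.5 0.2] yaxis 0.006
shift cm [14.25 -0.    0.1 ] turn [ 0.006 -0.005 -0.002]
```

View pics/w13.png

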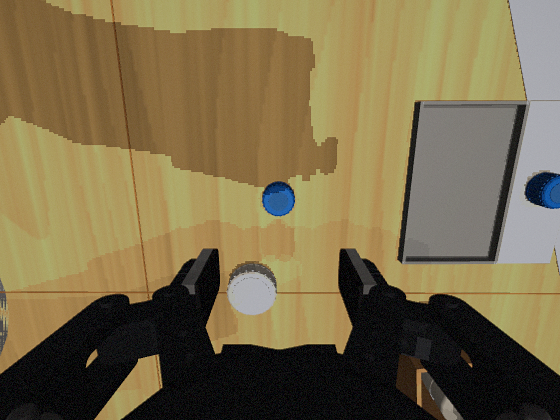

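The small blue lid is at (278,199), centred between the jaws. The white disc at (252,287) is well clear.

Call:
step_arm(
  targets=[
    [[5, 0, 0, 0, 0, 0, 0.7], [9, 0, 0, 0, 0, 0, 0.7], [12.5, 0, 0, 0, 0, 0, 0.7], [14.2, 0, 0, 0, 0, 0, 0.7], [14.2, 0, 0, 0, 0, 0, 0.7], [14.2, 0, 0, 0, 0, 0, 0], [14.2, 0, 0, 0, 0, 0, 0], [14.2, 0, 0, 0, 0, 0, 0], [14.2, 0, 0, 0, 0, 0, 0]],
  ],
)

```text
clock: 17.85
position: [0.4423, 0.1096, 0.0286]
tool_rot: [2.604, 1.564, 1.039]
force: [-1.8, 0.4, 11.2]
grip_width: 0.0285
```

Call:
step_arm(
  targets=[
    [[-3, 0, 0, 0, 0, 0, 0], [-8, 0, 0, 0, 0, 0, 0], [-13, 0, 0, 0, 0, 0, 0], [-16, 0, 0, 0, 0, 0, 0], [-16, 0, 0, 0, 0, 0, 0]],
  ],
)

```text
clock: 18.35
position: [0.4433, 0.1094, 0.1927]
tool_rot: [2.355, 1.557, 0.791]
force: [-0.1, 0.2, -0.9]
grip_width: 0.0285
```

```bash
python3 - <<'E'
from h import *
plan((.612,.118,.17),-0.005)
E
```

```text
t 18.35 pos [0.4433 0.1094 0.1927] q7 -0.07 w 0.0285 F [-0.1  0.2 -0.9] yaxis 0.006
shift cm [ 2.44 16.85 -0.72] turn [ 0.011 -0.01  -0.01 ]
```

Call:
step_arm(
  targets=[
    [[0, 16.8, -0.7, 0.01, -0.01, -0.01, 0], [0, 16.8, -0.7, 0.01, -0.01, -0.01, 0], [0, 16.8, -0.7, 0.01, -0.01, -0.01, 0], [0, 16.8, -0.7, 0.01, -0.01, -0.01, 0], [1, 16.8, -0.7, 0.01, -0.01, -0.01, 0], [1, 16.8, -0.7, 0.01, -0.01, -0.01, 0], [1, 16.8, -0.7, 0.01, -0.01, -0.01, 0]],
  ],
)

```text
clock: 19.05
position: [0.6103, 0.1177, 0.1842]
tool_rot: [-1.386, 1.569, -2.96]
force: [0.6, 0.1, -0.5]
grip_width: 0.0283
```

```bash
python3 look.py w14; python3 - <<'E'
from h import *
plan((.612,.118,.032),-0.005)
E
```

```text
t 19.1 pos [0.6105 0.1178 0.1846] q7 0.01 w 0.0282 F [-0.7 -0.3 -0.4] yaxis -0.003
shift cm [15.26  0.16 -0.02] turn [0.002 0.    0.001]
```

View pics/w14.png

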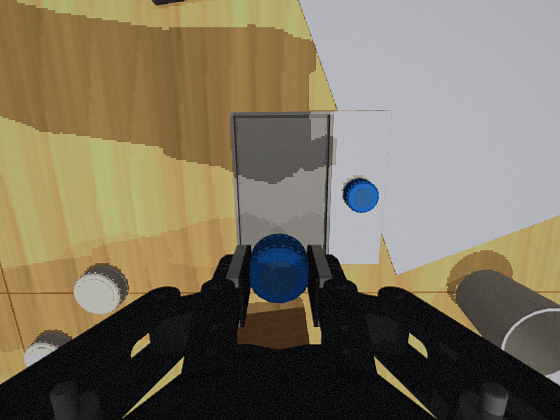

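The small lid is held over the tray whose sample is the 30 mm lid at (360,195), centred across the bay. I'll lower and release it.

Call:
step_arm(
  targets=[
    [[5, 0.1, 0, 0, 0, 0, 0], [9, 0.1, 0, 0, 0, 0, 0], [12, 0.1, 0, 0, 0, 0, 0], [14, 0.1, 0, 0, 0, 0, 0], [15.3, 0.1, 0, 0, 0, 0, 0], [15.3, 0.1, 0, 0, 0, 0, 0], [15.3, 0.1, 0, 0, 0, 0, 0], [15.3, 0.1, 0, 0, 0, 0, 0.43], [15.3, 0.1, 0, 0, 0, 0, 0.5], [15.3, 0.1, 0, 0, 0, 0, 0.5]],
  ],
)

```text
clock: 20.1
position: [0.6117, 0.1179, 0.0322]
tool_rot: [-2.833, 1.571, 1.876]
force: [0.8, 1.1, 0.3]
grip_width: 0.0425
```

Call:
step_arm(
  targets=[
    [[-1, 0, 0, 0, 0, 0, 0.5], [-4, 0, 0, 0, 0, 0, 0.5], [-9, 0, 0, 0, 0, 0, 0.5], [-14, 0, 0, 0, 0, 0, 0.5], [-18, 0, 0, 0, 0, 0, 0.5], [-18, 0, 0, 0, 0, 0, 0.5]],
  ],
)

```text
clock: 20.7
position: [0.6138, 0.1178, 0.2185]
tool_rot: [1.902, 1.563, 0.327]
force: [0.2, 0.4, -0.8]
grip_width: 0.0426
```

Call:
step_arm(
  targets=[
    [[0, -20, -10, 0, 0, 0, 0.5], [0, -20, -10, 0, 0, 0, 0.5], [0, -20, -10, 0, 0, 0, 0.5], [0, -20, -10, 0, 0, 0, 0.5], [0, -20, -10, 0, 0, 0, 0.5], [0, -20, -10, 0, 0, 0, 0.5]],
  ],
)

```text
clock: 21.3
position: [0.4116, 0.2202, 0.2178]
tool_rot: [2.115, 1.563, 0.545]
force: [0.7, -0.2, 0.3]
grip_width: 0.0427
```

```bash
python3 - <<'E'
from h import *
for n in ('top','scene'):
    im=cv2.cvtColor(eyes.grab_frame(n),cv2.COLOR_RGB2BGR); cv2.imwrite(f'pics/{n}9.png',im)
im=cv2.imread('pics/scene9.png'); cv2.imwrite('pics/s9.png',cv2.resize(im[130:420,180:430],None,fx=2,fy=2,interpolation=cv2.INTER_CUBIC))
h=cv2.cvtColor(cv2.imread('pics/top9.png'),cv2.COLOR_BGR2HSV)
for c,st,b in blobs(cv2.inRange(h,(100,150,60),(130,255,255)),40):
  if c[1]>120: print(np.round(c,1),st[4],np.round(cast('top',c,.022)[:2],4),np.round(cast('top',c,.12)[:2],4))
print(bot.observe()['force'],bot.observe()['clock'])
E
```

```text
[192.5 147.3] 87 [0.6924 0.1196] [0.6529 0.0987]
[291.3 156.9] 105 [ 0.6518 -0.1443] [ 0.6165 -0.1384]
[260.9 161. ] 103 [ 0.6444 -0.0625] [ 0.6097 -0.0649]
[ 92.3 179.4] 265 [0.616  0.3841] [0.5843 0.3364]
[194.9 175.6] 94 [0.6126 0.1139] [0.5812 0.0936]
[ 98.  201.9] 75 [0.5539 0.3662] [0.5284 0.3203]
[552.3 374.2] 354 [ 0.0746 -0.734 ] [ 0.0979 -0.6681]
[-0.30057135 -0.99518369  0.09449265] 21.4
```

View pics/top9.png

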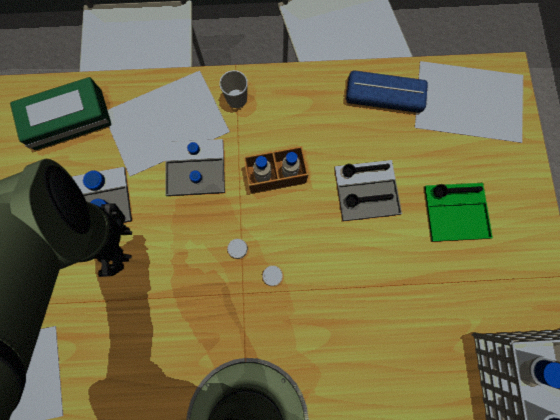

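View pics/s9.png

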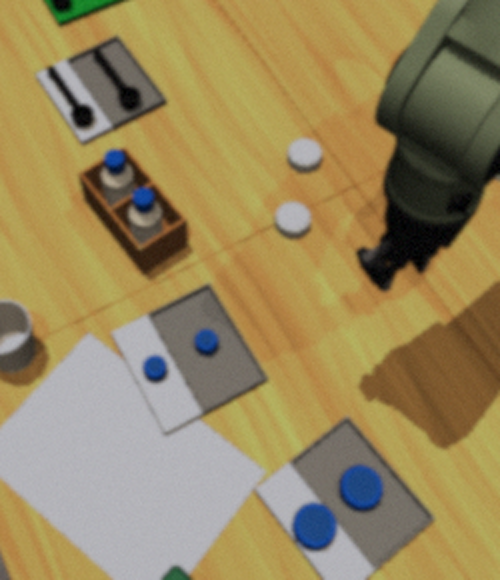

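Both views show every item in its own bay: the lids and scoop in their trays and both bottles upright in the carton. The white and green look-alikes haven't moved.

Call:
step_arm(
  targets=[
    [[0, 0, 0, 0, 0, 0, 0.5], [0, 0, 0, 0, 0, 0, 0.5], [0, 0, 0, 0, 0, 0, 0.5]],
  ],
)

```text
clock: 21.7
position: [0.4148, 0.2183, 0.2178]
tool_rot: [1.934, 1.562, 0.36]
force: [-0.2, 0.8, -0.3]
grip_width: 0.0431
```

```bash
python3 -c "
from workcell import bot
print(bot.observe()['clock']); print(bot.job_done())"
```

```text
21.7
the job is handed in; nothing more can be done
None
```

I put the scoop, the bottle, the big lid and the small lid away in that order, and handed the job in at 21.7 s of the 109 s allowed; no verdict came back.

- **Final pictures:** the last top and scene views show both lids and the scoop in the bays of their own trays. The loose bottle stands upright in the empty bay, about 2 mm from the measured centre. The stored bottle hasn't moved, and the gripper is empty and clear of everything.
- **Partly hidden view:** the arm hid part of the big lid in the final top picture. The scene view and an earlier wrist picture show it well inside its bay.
- **Disagreements:** the cameras differed by about 5 mm in y for the objects on the table and up to about 13 mm for the carton. I relied on the wrist and top views, and that was well inside the tolerances. The wrist force read about 9–15 N upward while the gripper closed on each item, with no sign of trouble afterwards.

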